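# Open the tube heater: press the snap tab, push the cover onto its ledge

### The arm

A 6-joint arm with a two-finger parallel gripper is mounted at the origin on the work surface. World frame = base frame: x ahead of the robot, y to its left, z up, the work surface at z = 0. Lengths are in m, angles in rad, forces in N, time in s.
With the tool pointing down it reaches from about 0.15 to 0.775 m from the base axis. Payload 6.1 kg.
Tool frame: the origin (TCP) lies on the centre line of the jaws, within the pads' length; the fingertips stand 19 mm ahead of it and the grasp point (between the pads) is the TCP; x points along the fingers, y is the direction in which the jaws open and shut, and the axes are right-handed (so a half turn about x gives the same grasp; the last joint's range is limited). The gripper opens to 85 mm and grips with 20 to 120 N. Pads are 22 mm wide; open, the fingers measure 114 mm over their backs; the gripper's body (76 mm by 85 mm) begins 54 mm behind the grasp point. The pads swing forward as they close: fully open they stand 13 mm farther back than shut.
Start: joints at [-1.31, 0.126, -0.04, 1.405, 0, 1.571], TCP at [0.135, -0.507, 0.25] pointing down, gripper open.
Joint ranges: [-2.72, 2.72], [-0.95, 1.95], [-1.27, 1.35], [-1.78, 2.02], [-1.46, 1.47], [-3.14, 3.14]. Speed limits (rad/s): [2.39, 2.39, 3.01, 3.14, 3.14, 3.14].

### API

Orientations are given as a unit quaternion [w, x, y, z].
In Python, from rig import env, status, cams, ticket gives the robot as it stands. Calls block until the motion is done:
- env.reach(position, orientation): joint-space move of the TCP to a pose.
- env.move_linear(position, ori=None, rate=0.15, max_force=None): straight line of the TCP; ori=None keeps the orientation; rate is the mean speed in m/s. With max_force (N) it stops when the force on the tool has changed by that much, and returns True; else False.
- env.goto_joints(angles): joint-space move.
- env.move_gripper(opening): finger opening in m; the grip force is fixed at half the most; returns when the fingers have stopped.
- env.sleep(seconds).
- env.ik(position, orientation): joint angles nearest the present ones, or None.
- status.get_obs(): the state.
- cams.capture(name): name is "side" or "top"; returns a dict with "frame" (384x512x3 uint8, blue, green, red), "K" (3x3 intrinsics, pixels), "k1" (the pictures are not rectified: a ray, as slopes to the right and down, at radius r is drawn at 1 + k1 r^2 times it, then the intrinsics apply), "R" (3x3) and "t" (3): a world point X has camera coordinates R X + t. Camera axes: x right, y down, z forward; pixel columns grow to the right and rows downward; lengths in m; the calibration is good to about 2 mm. A picture is of the moment at which its call begins. There is no depth.
A pose or a line that the arm cannot do raises env.PlanningError and nothing moves.
- ticket.hand_in(): hands the job in, once; it reports no verdict.
The state is a dict: "time_s": time; "q": joint angles; "dq": joint speeds; "tau": joint torques, N m; "eef_pos": TCP position; "eef_rot": TCP orientation; "wrist_force": force on the tool from outside, world axes, zero at the start; "wrist_torque": the same for the moment, N m; "opening": finger opening in m.
Only numpy, scipy, OpenCV 4.12 (cv2) and the standard library are available. Lean on these libraries where they do the work, as an engineer would, in place of code of your own. Each camera call takes 0.05 s, during which the arm holds its last target.

### The job

Open the tube heater: with the fingertips press its orange snap tab fully in, so that the blue cover is released, then push the cover along its rails off the tube block and onto the parking ledge at the other end of the heater, until the whole tube block lies uncovered. Nothing is to be grasped: do not lift or tip the cover, leave the other things on the bench where they stand, and finish with the hand clear of everything.

Things in the scene. Friction and masses are not known exactly. Their poses are not given: they have to be found in the camera images.
- heater: White tube heater, fixed, deck 60 mm above the bench, x -115 to +67, y -145 to +145 mm. Origin on the bench, z up; its -x side (green display) faces the robot within 0.5 rad of yaw. The cover's seat is at the +y end, the parking ledge at the -y end. Grey rails 8 mm high at x +-50 to +-56 guide the cover along y. Behind the seat is a grey lip 5 mm high, y +131 to +138.
- block_mid (a point): Middle of the sunken block of tubes with coloured caps, at deck height (heater x 0, y +70, z 60 mm). The block reaches from x -37 to +37 and y +26 to +114 mm in the heater's frame and is at first hidden under the seated cover.
- ledge_mid (a point): Where the cover's origin is when well parked: middle of the flat parking ledge, on the deck (heater x 0, y -62, z 60 mm). A 12 mm high end stop across the ledge, y -136 to -142, stops the cover with its origin at y -81. The block is wholly uncovered once the cover's origin is past y -32.
- cover: Blue loose slab-like cover, 94 (x) by 110 (y) by 24 mm high, 0.15 to 0.31 kg, three white ribs 4 mm high on top. Origin at the centre of its underside, axes as the heater's. Seated at heater x 0, y +70 to +74, z 60 mm. It slides towards -y with 1 to 2 N: push its +y end face (55 mm from its origin) 8 to 20 mm above the deck, over the lip.
- tab_top (a point): Centre of the top face of the orange snap tab, 36 (x) by 34 (y) mm, on the robot side of the deck beside the rail (heater x -85, y -6 mm). Out, its top is 76 mm above the bench; it is pressed straight down. Its orange catch bar across the deck, y +1 to +9 mm, stands 6 mm above the deck and blocks the cover until the tab is in.
- snap (a joint): Travel of the snap tab in m: 0 out (cover locked), 0.009 fully in (catch bar 3 mm below the deck, tab top 7 mm above it). Takes about 4 N to move and stays in where it is left: it does not spring back.
- tube_rack: Orange rack of small tubes, 75 x 120 x 38 mm, loose, beyond the heater (its +x side); origin at the centre of its underside. To be left alone.
- beaker: Empty glass beaker, 72 mm wide, 85 mm high, loose, beyond the heater (its +x side); origin at the centre of its underside. To be left alone.
- reagent_bottle: Amber bottle with blue cap, 52 mm wide, 100 mm high, loose, off the ledge end (-y) of the heater; origin at the centre of its underside. To be left alone.
- tip_box: Blue box of pipette tips, 80 x 110 x 51 mm, loose, off the seat end (+y) of the heater, at least 60 mm from it; origin at the centre of its underside. To be left alone.
- sample_jar: White jar with red cap, 44 mm wide, 50 mm high, loose, off the ledge end (-y) of the heater; origin at the centre of its underside. To be left alone.
- slide_box: Yellow and white box, 60 x 85 x 42 mm, loose, to the robot's right; origin at the centre of its underside. To be left alone.
Not all that is in view belongs to the job. What is shaped like the cover but green, pink or turquoise is not meant.

How it is judged:
By the outcome, as a careful person would: the job done as asked, in the order asked, and still so for the second after the job is handed in, with the robot touching nothing.
It also fails if it takes over 42 s, if anything falls off the work surface, if the arm or the gripper's body presses on something with over 40 N, if the wrist force passes 120 N, or if a joint passes its speed limit or range.

## Working session

There is one attempt and no reset: what is moved stays moved. The work goes in short steps, each a Python script; the robot and the scene stay as the last script left them, time stands still between calls to the robot, and variables do not carry over. Pictures are saved under pics/ and viewed, and the job is handed in when it is done.

```bash
ls; mkdir -p pics; python3 - <<'E'
from rig import env,status,cams
import cv2,pickle
o=status.get_obs();print(o)
for n in("side","top"):
    c=cams.capture(n);cv2.imwrite(f"pics/{n}0.png",c["frame"]);pickle.dump(c,open(f"{n}0.pkl","wb"));print(c["K"],c["k1"],c["R"],c["t"])
E
```

```text
pics
{'time_s': 0.0, 'q': array([-1.30998553e+00,  1.26384774e-01, -4.06625299e-02,  1.40539294e+00,
        1.42993382e-05,  1.57078733e+00]), 'dq': array([-0.00062152, -0.0024381 ,  0.00059405,  0.00034236, -0.00040159,
        0.00055078]), 'tau': array([ 1.91884945e-03, -4.35918725e+01,  3.52921772e+01,  1.74570596e-02,
        1.85859535e-04,  1.80172583e-05]), 'eef_pos': array([ 0.13527996, -0.5068602 ,  0.24950098]), 'eef_rot': array([-0.0913756 , -0.70103171, -0.09252947,  0.70117283]), 'wrist_force': array([ 0.25531765, -0.73672263,  0.21044291]), 'wrist_torque': array([ 0.00584206, -0.04022595, -0.04726173]), 'opening': 0.08485409330517704}
[[455.02099049   0.         253.72701152]
 [  0.         455.02099049 191.74425651]
 [  0.           0.           1.        ]] -0.06177281238990478 [[-0.96123868 -0.27516317 -0.01747647]
 [-0.1629125   0.6179597  -0.76914584]
 [ 0.22244036 -0.7364856  -0.63883428]] [0.52767893 0.16374797 1.06457811]
[[408.78781308   0.         251.57281293]
 [  0.         408.78781308 191.56239445]
 [  0.           0.           1.        ]] -0.0394923017528727 [[ 0.00269    -0.99994689 -0.00994887]
 [-0.99124928 -0.00135332 -0.13199633]
 [ 0.13197586  0.01021688 -0.99120028]] [0.03111801 0.57332503 1.05250404]
```

View pics/top0.png

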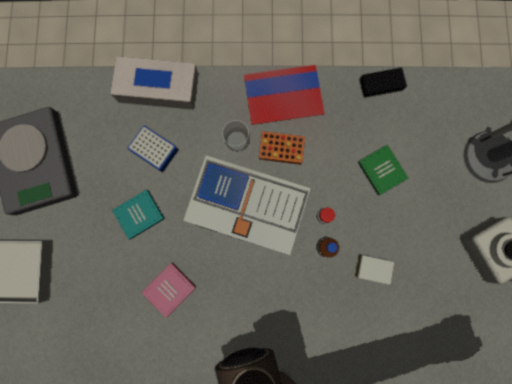

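View pics/side0.png

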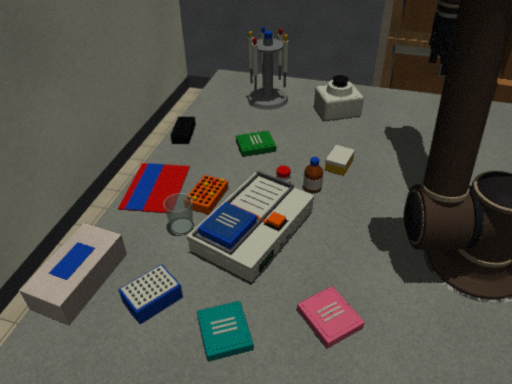

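Top view: heater centred near (247,204), blue cover at (223,186), orange tab at (242,227), ledge to the right. The bottle at (328,247), jar at (327,215) and tip box at (152,148) are clear. The side view shows the same. Now I'll measure.

```bash
cat > h.py <<'E'
import numpy as np,cv2
def ray(c,uv):
    K=c["K"];d=np.array([c["k1"],0,0,0,0.])
    # model: distorted = r(1+k1 r^2)
    p=cv2.undistortPoints(np.array(uv,float).reshape(-1,1,2),K,d).reshape(-1,2)
    D=np.c_[p,np.ones(len(p))]@c["R"]; return -c["R"].T@c["t"],D
def onz(c,uv,z):
    C,D=ray(c,uv); return C+D*((z-C[2])/D[:,2])[:,None]
def proj(c,X):
    X=np.atleast_2d(X);return cv2.projectPoints(X,cv2.Rodrigues(c["R"])[0],c["t"],c["K"],np.array([c["k1"],0,0,0,0.]))[0].reshape(-1,2)
def blob(m,seed):
    n,l,s,ce=cv2.connectedComponentsWithStats(m.astype(np.uint8))
    i=min(range(1,n),key=lambda i:np.hypot(*(ce[i]-seed))+(1e3 if s[i][4]<40 else 0))
    return (l==i).astype(np.uint8),ce[i],s[i][4]
def hsv(c):return cv2.cvtColor(c["frame"],cv2.COLOR_BGR2HSV).astype(int)
E
cat > m.py <<'E'
from h import *;import pickle
t=pickle.load(open("top0.pkl","rb"));s=pickle.load(open("side0.pkl","rb"))
def rect(m):
    return cv2.minAreaRect(max(cv2.findContours(m,0,2)[0],key=cv2.contourArea))
for nm,c,st,sc in(("top",t,(242,227),(223,186)),("side",s,(275,220),(228,225))):
    h=hsv(c);H,S,V=h[...,0],h[...,1],h[...,2]
    print(nm, h[st[1],st[0]],h[sc[1]+5,sc[0]-15])
    m,ce,a=blob((H>3)&(H<20)&(S>150)&(V>100),st);m2=cv2.morphologyEx(m,2,np.ones((7,7)));mm=cv2.moments(m2)
    cc=(mm["m10"]/mm["m00"],mm["m01"]/mm["m00"])
    print("tab",ce,a,cc,rect(m2),onz(c,[cc],.076))
    m,ce,a=blob((H>105)&(H<125)&(S>130)&(V>50),sc);m=cv2.morphologyEx(m,3,np.ones((9,9)))
    r=rect(m);print("cover",ce,a,r,onz(c,cv2.boxPoints(r),.084))
h=hsv(t);m,ce,a=blob((h[...,1]<60)&(h[...,2]>120),(265,215))
hull=cv2.convexHull(max(cv2.findContours(m,0,2)[0],key=cv2.contourArea));r=cv2.minAreaRect(hull)
ap=cv2.approxPolyDP(hull,4,True).reshape(-1,2);print(ce,a,r,ap);print(onz(t,ap,.06))
im=cv2.resize(t["frame"][140:270,170:350],None,fx=4.4,fy=4.4,interpolation=2);cv2.imwrite("pics/z1.png",im)
E
python3 m.py
```

```text
top [ 12 162 151] [107 156 103]
tab [241.02366864 226.76923077] 169 (240.7972027972028, 227.13286713286712) ((240.5, 227.0), (12.0, 11.0), 90.0) [[0.47679987 0.05908941 0.076     ]]
cover [215.39386189 186.33375959] 782 ((222.5, 186.0), (41.42583465576172, 35.10127639770508), 18.43494987487793) [[0.5552659  0.17052479 0.084     ]
 [0.64196864 0.14355413 0.084     ]
 [0.60772639 0.04186635 0.084     ]
 [0.52188259 0.06974436 0.084     ]]
side [ 11 255 183] [108 199 100]
tab [274.93413174 218.4251497 ] 167 (275.60360360360363, 218.38738738738738) ((275.5, 218.5), (9.0, 11.0), 90.0) [[0.4770366  0.05770841 0.076     ]]
cover [226.81076923 224.94846154] 1300 ((227.1068878173828, 224.59976196289062), (37.81992721557617, 50.7352409362793), 43.02506637573242) [[0.64180866 0.1516391  0.084     ]
 [0.60637361 0.00514573 0.084     ]
 [0.51396953 0.07840288 0.084     ]
 [0.5547883  0.21017302 0.084     ]]
[272.71920933 202.58692347] 1973 ((271.0560607910156, 202.21441650390625), (59.46778106689453, 38.047142028808594), 17.818889617919922) [[249 176]
 [304 194]
 [294 228]
 [237 211]]
[[ 0.61159924  0.03892916  0.06      ]
 [ 0.56412041 -0.10482386  0.06      ]
 [ 0.47556414 -0.07778107  0.06      ]
 [ 0.51933733  0.06979632  0.06      ]]
```

```bash
sleep 0
```

```text
(no output)
```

View pics/z1.png

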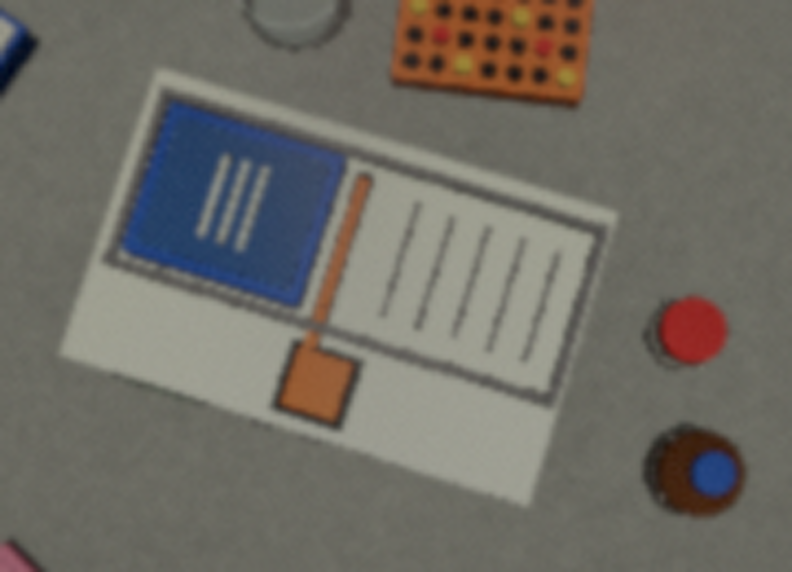

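The zoom shows the heater's deck corners at (157,70), (618,213), (530,505), (60,356), and the tab at (316,383). I'll fit the heater frame to these.

```bash
cat > fit.py <<'E'
from h import *;import pickle
t=pickle.load(open("top0.pkl","rb"));s=pickle.load(open("side0.pkl","rb"))
z=lambda a:(np.array(a,float)+.5)/4.4-.5+[170,140]
P=onz(t,z([(157,70),(618,213),(530,505),(60,356)]),.06)[:,:2]
T=onz(t,z([(316,383)]),.076)[:,:2]; 
W=np.r_[P,T]; L=np.array([[67,145],[67,-145],[-115,-145],[-115,145],[-85,-6]])/1e3
a=W-W.mean(0);b=L-L.mean(0)
yaw=np.arctan2((b[:,0]*a[:,1]-b[:,1]*a[:,0]).sum(),(a*b).sum())
R=np.array([[np.cos(yaw),-np.sin(yaw)],[np.sin(yaw),np.cos(yaw)]]);o=W.mean(0)-R@L.mean(0)
print("yaw",yaw,"o",o,"resid mm\n",((W-o)@R-L)*1e3)
cov=onz(t,z([(172,98),(347,158),(300,306),(122,246)]),.084)[:,:2]
print("cover corners heater mm",((cov-o)@R)*1e3)
ts=onz(s,[(275.6,218.4)],.076)[:,:2];print("side tab",((ts-o)@R)*1e3)
ends={}
f=s["frame"].copy();f=cv2.resize(f[130:310,150:360],None,fx=3.5,fy=3.5,interpolation=2)
def w(x,y,zz):return np.r_[o+R@np.array([x,y])/1e3,zz/1e3]
for q in [(67,145,60),(67,-145,60),(-115,-145,60),(-115,145,60),(-85,-6,76)]:
    u=(proj(s,w(*q))[0]+.5-[150,130])*3.5-.5;cv2.circle(f,tuple(int(v) for v in u),3,(255,0,255),1)
cv2.imwrite("pics/z2.png",f)
E
python3 fit.py
```

```text
yaw -0.3040767817872019 o [0.56025051 0.03707136] resid mm
 [[-0.88050811 -0.67578581]
 [-0.94524706  0.13846688]
 [ 0.97617651  0.10929627]
 [ 0.42974835 -0.41958166]
 [ 0.41983031  0.84760433]]
cover corners heater mm [[ 48.60574025 126.07254598]
 [ 45.39843079  17.18314887]
 [-45.37543422  16.81957093]
 [-43.27240655 126.21234297]]
side tab [[-85.59088463  -5.18299709]]
```

View pics/z2.png

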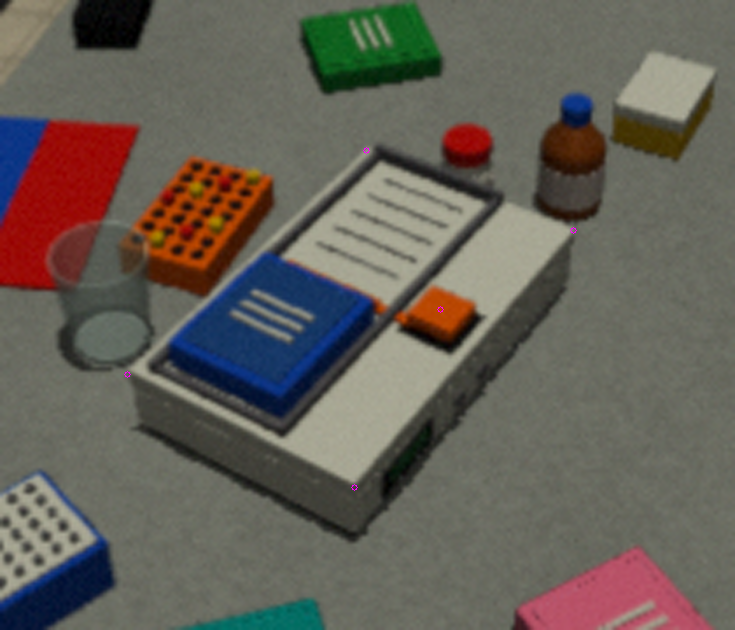

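The frame fits to within 1 mm, and its reprojection into the side view lands on the corners and the tab. Next I'll close the fingers, hover over the tab and press it.

```bash
cat > g.py <<'E'
from rig import env,status,cams,ticket
import numpy as np
from scipy.spatial.transform import Rotation as Ro
yaw=-0.3041;o=np.array([.56025,.03707])
R=np.array([[np.cos(yaw),-np.sin(yaw)],[np.sin(yaw),np.cos(yaw)]])
def w(x,y,z):return np.r_[o+R@np.array([x,y])/1e3,z/1e3]
def hl(p):return np.r_[(np.array(p[:2])-o)@R*1e3,p[2]*1e3]
def ori(sg):
    X=np.array([0,0,-1.]);Y=sg*np.array([np.cos(yaw),np.sin(yaw),0]);return Ro.from_matrix(np.c_[X,Y,np.cross(X,Y)]).as_quat(scalar_first=True)
def best(p):
    q=status.get_obs()["q"];r=[]
    for sg in(1,-1):
        k=env.ik(p,ori(sg))
        if k is not None:r.append((abs(np.array(k)-q).max(),sg,np.round(k,2)))
    print(r);return ori(min(r,key=lambda a:a[0])[1])
def st():
    s=status.get_obs();print("t",round(s["time_s"],2),"hl",np.round(hl(s["eef_pos"]),1),"F",np.round(s["wrist_force"],2),"op",round(s["opening"],4))
E
python3 - <<'E'
from g import *
import cv2
p=w(-85,-6,76+19+40);Q=best(p);np.save("Q.npy",Q)
env.move_gripper(0.0);st()
env.reach(w(-85,-6,200),Q);st()
env.move_linear(w(-85,-6,76+19+12),rate=.12);st()
f=cams.capture("side")["frame"];cv2.imwrite("pics/s1.png",cv2.resize(f[100:310,150:400],None,fx=2.8,fy=2.8,interpolation=2))
E
```

```text
[(np.float64(1.4284151249802592), 1, array([ 0.12,  0.07, -0.36,  1.14,  0.  ,  1.99])), (np.float64(2.7190770067712906), -1, array([ 0.12,  0.07, -0.36,  1.14,  0.  , -1.15]))]
t 0.87 hl [-242.4 -646.6  250.3] F [-0.1   0.36 -0.22] op 0.0003
t 3.23 hl [-84.6  -6.6 200. ] F [ 0.32 -0.54 -1.03] op 0.0001
t 4.15 hl [-84.6  -5.9 107.6] F [ 0.37 -0.3  -0.78] op 0.0003
```

View pics/s1.png

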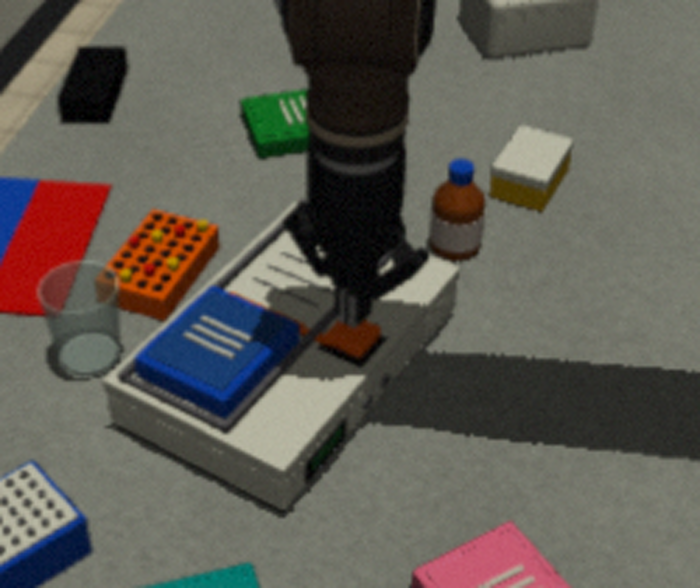

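The closed fingertips, at (350,320), are just above the tab, at (350,338). Pressing now.

```bash
python3 - <<'E'
from g import *
import cv2
for z,f in((98,3),(90,None),(80,22)):
    print(env.move_linear(w(-85,-6,z),rate=.025,max_force=f));st()
env.sleep(.2);st()
env.move_linear(w(-85,-6,125),rate=.12);st()
f=cams.capture("side")["frame"];cv2.imwrite("pics/s2.png",cv2.resize(f[100:310,150:400],None,fx=2.8,fy=2.8,interpolation=2))
E
```

```text
False
t 4.71 hl [-85.1  -6.   97.9] F [0.55 0.28 0.32] op -0.0001
False
t 5.17 hl [-85.1  -6.   89.8] F [ 0.76 -0.22  0.43] op 0.0
True
t 5.48 hl [-85.  -6.  86.] F [-3.53 -0.05  9.1 ] op 0.0003
t 5.68 hl [-85.1  -6.   86. ] F [-2.11 -0.46  8.01] op 0.0001
t 6.17 hl [-85.   -6.  124.6] F [-0.63 -0.59 -0.3 ] op -0.0002
```

View pics/s2.png

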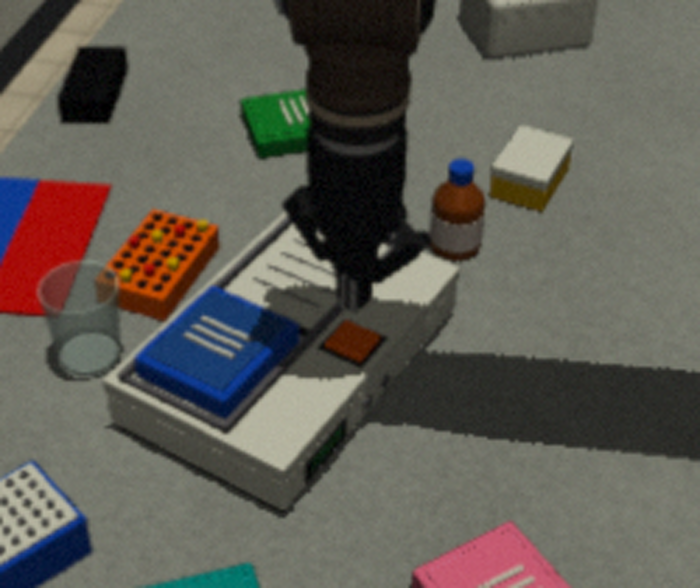

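The tab at (352,342) looks sunk and the bar is no longer seen. The stop was at TCP 86.0 mm, which puts the tip at 67 mm, just where fully in should be. But the force at 90 mm was oddly low, so I'll press once more, harder, then clear the view and check.

```bash
python3 - <<'E'
from g import *
import cv2
env.move_linear(w(-85,-6,90),rate=.12);st()
print(env.move_linear(w(-85,-6,80),rate=.02,max_force=30));st()
env.move_linear(w(-85,-6,150),rate=.15);st()
Q=np.load("Q.npy")
best(w(0,150,91))
env.reach(w(0,152,150),Q);st()
env.move_linear(w(0,152,100),rate=.12);st()
f=cams.capture("side")["frame"];cv2.imwrite("pics/s3.png",cv2.resize(f[100:310,150:400],None,fx=3,fy=2.8,interpolation=2))
f=cams.capture("top")["frame"];cv2.imwrite("pics/t3.png",cv2.resize(f[140:270,170:350],None,fx=4.4,fy=4.4,interpolation=2))
E
```

```text
t 6.66 hl [-85.5  -6.2  89.4] F [-0.64 -0.06  0.1 ] op 0.0001
True
t 7.04 hl [-84.4  -5.7  86. ] F [-2.2   0.42  7.78] op 0.0002
t 7.62 hl [-85.1  -6.  149.4] F [ 0.66  0.25 -0.41] op 0.0002
[(np.float64(0.30415212199403135), 1, array([ 0.29,  0.37, -0.08,  1.12,  0.  ,  2.16])), (np.float64(2.9706634187235315), -1, array([ 0.29,  0.37, -0.08,  1.12,  0.  , -0.98]))]
t 8.38 hl [ -0.8 151.2 148.7] F [-0.12 -1.11  0.25] op 0.0
t 8.94 hl [ -0.  151.4 100.7] F [-0.    0.07  1.09] op -0.0002
```

View pics/s3.png

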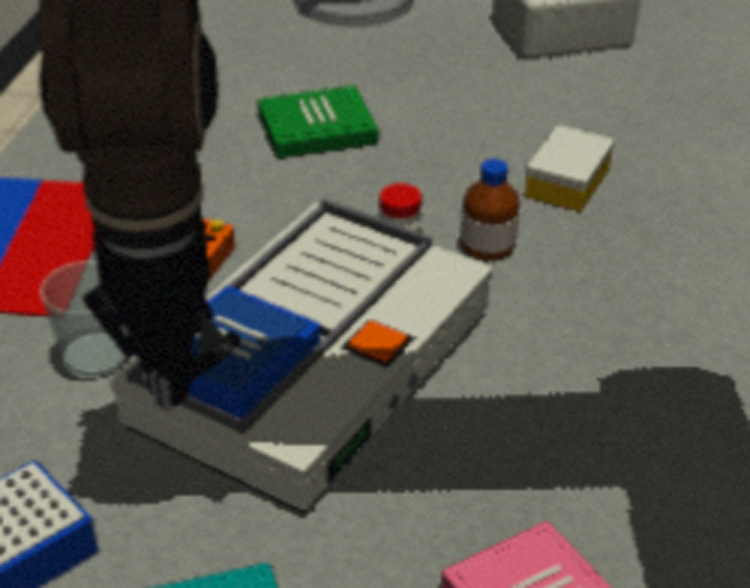

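View pics/t3.png

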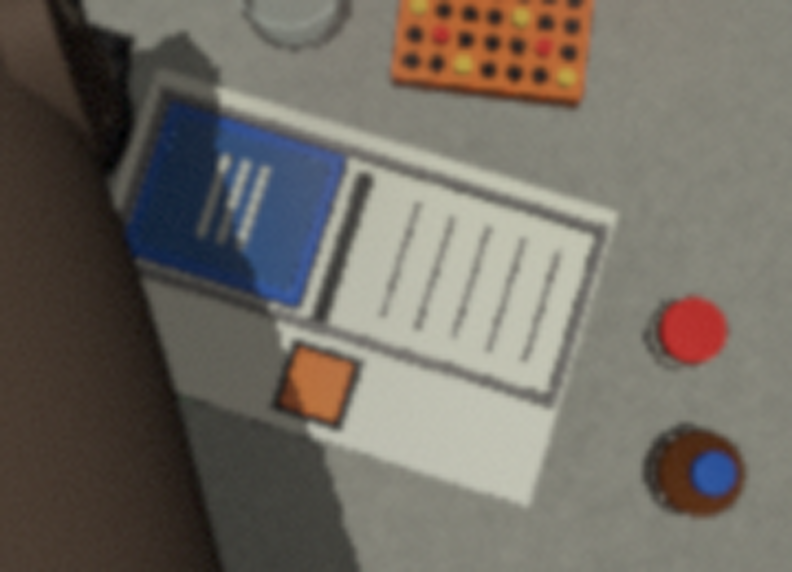

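The top view shows the catch slot dark at (345,250), so the bar is below the deck, and the side view shows the tab nearly flush. The cover is still seated and the fingertips are behind its +y end. Pushing at 12 mm above the deck.

```bash
python3 - <<'E'
from g import *
import cv2
env.move_linear(w(0,152,91),rate=.08);st()
for y,r in((135,.05),(60,.05),(4,.05)):
    print(env.move_linear(w(0,y,91),rate=r,max_force=15));st()
    if y==60:
        f=cams.capture("side")["frame"];cv2.imwrite("pics/s4.png",cv2.resize(f[100:310,150:400],None,fx=3,fy=2.8,interpolation=2))
env.sleep(.2)
env.move_linear(w(0,14,91),rate=.05);st()
env.move_linear(w(0,20,200),rate=.2);st()
f=cams.capture("side")["frame"];cv2.imwrite("pics/s5.png",cv2.resize(f[100:310,150:400],None,fx=3,fy=2.8,interpolation=2))
E
```

```text
t 9.3 hl [ -0.2 151.9  90.8] F [-0.91  0.75  0.07] op 0.0005
False
t 9.79 hl [1.000e-01 1.346e+02 9.120e+01] F [-0.08  0.3   0.94] op 0.0002
False
t 11.44 hl [ 0.  60.1 91. ] F [0.24 0.56 0.16] op -0.0001
False
t 12.76 hl [ 0.   4.1 91. ] F [ 0.93 -0.16  0.15] op -0.0001
t 13.31 hl [-0.  14.5 91. ] F [0.3  0.8  1.09] op 0.0002
t 14.0 hl [ -0.3  19.8 199. ] F [-0.04  0.04 -0.82] op 0.0001
```

View pics/s5.png

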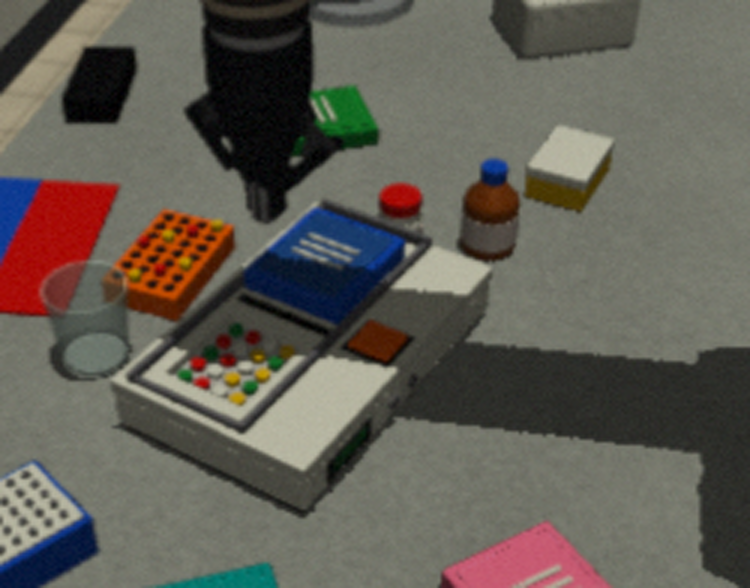

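View pics/s4.png

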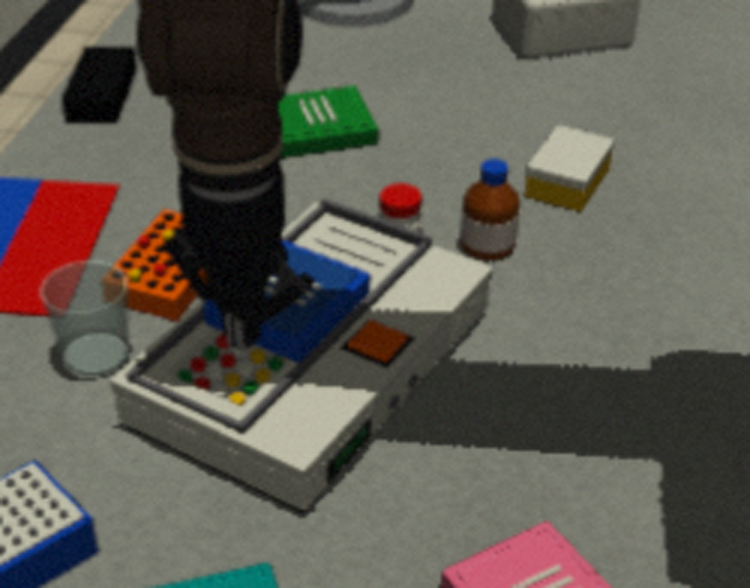

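The mid-push view shows the cover flat between the rails. Afterwards it is on the ledge, centred at (335,260), with the whole tube block uncovered. I'll back off, measure from the top camera, and compare the other objects with the start.

```bash
python3 - <<'E'
from g import *
from h import *
import pickle
env.reach(w(-150,-330,260),np.load("Q.npy"));env.sleep(.3);st()
T=cams.capture("top");S=cams.capture("side")
pickle.dump((T,S),open("end.pkl","wb"))
cv2.imwrite("pics/t6.png",cv2.resize(T["frame"][120:280,110:400],None,fx=2.7,fy=2.7,interpolation=2))
t0=pickle.load(open("top0.pkl","rb"))
d=cv2.absdiff(T["frame"],t0["frame"]).max(2);d=cv2.resize(d[120:280,110:400],None,fx=2.7,fy=2.7);cv2.imwrite("pics/d6.png",np.minimum(d.astype(int)*3,255))
h=hsv(T);m,ce,a=blob((h[...,0]>105)&(h[...,0]<125)&(h[...,1]>130)&(h[...,2]>45),proj(T,w(0,-62,84))[0])
m=cv2.morphologyEx(m,3,np.ones((9,9)));r=cv2.minAreaRect(max(cv2.findContours(m,0,2)[0],key=cv2.contourArea))
X=onz(T,[r[0]],.084)[0];print(a,r,hl(X));print([hl(x).round(1) for x in onz(T,cv2.boxPoints(r),.084)])
E
```

```text
t 15.78 hl [-149.7 -329.6  259.8] F [ 0.17 -0.17 -0.19] op 0.0002
764 ((272.6756896972656, 201.55406188964844), (40.73089599609375, 35.65791702270508), 17.10272979736328) [ -0.13959273 -61.93600792  84.        ]
[array([-45.9, -10.5,  84. ]), array([45.6, -9.6, 84. ]), array([  46. , -113.7,   84. ]), array([ -45.2, -113.5,   84. ])][ WARN:0@4.441] global loadsave.cpp:1063 imwrite_ Unsupported depth image for selected encoder is fallbacked to CV_8U.
```

View pics/t6.png

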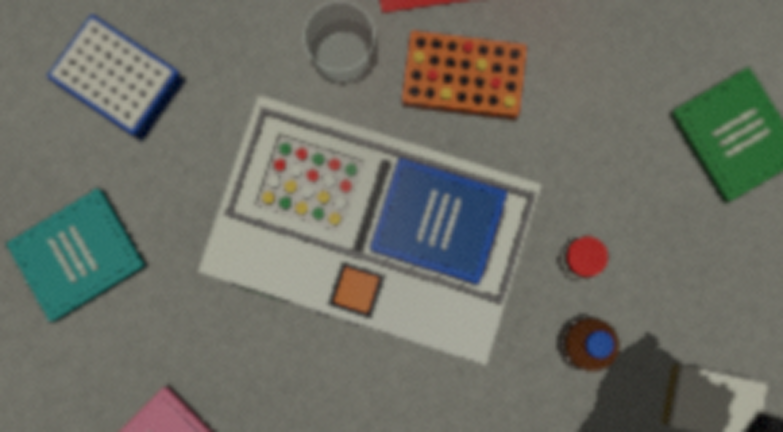

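View pics/d6.png

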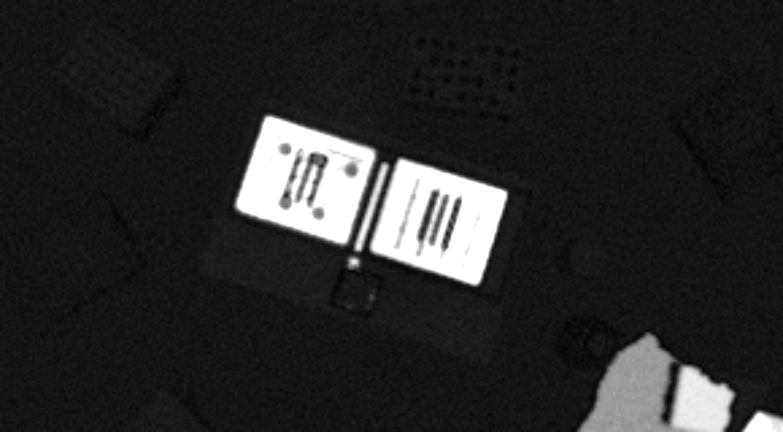

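The cover's origin measures x -0.1, y -61.9 mm, and all the tubes are in view at (312,185). In the difference image only the cover, the catch bar and tab, and the arm with its shadow changed. Handing in.

```bash
python3 -c "
from g import *
st();ticket.hand_in()"
```

```text
t 15.88 hl [-149.8 -329.8  259.9] F [-0.07  0.36  0.38] op 0.0003
the job is handed in; nothing more can be done
```

The tube heater is open: the tab is fully in and the blue cover is parked on the ledge. The job was handed in at about 16 s of the 42 s allowed.

**What I did:** I pressed the tab with the closed fingertips, then pushed the cover's +y end face 12 mm above the deck along the rails. Then I lifted the hand clear.

**Last checks:**
- **Tab:** the fingertips stopped at 67 mm above the bench, the height for fully in. The catch bar is gone from the top picture, leaving a dark slot.
- **Cover:** its origin is at heater x -0.1, y -61.9 mm; the target is y -62. It is straight between the rails, and the whole tube block is in view.
- **Other things:** comparing the top picture with the one at the start shows none of them moved. The slide box was partly hidden by the arm and its shadow, so I could not compare it fully. The hand never came near it at low height.
- **Wrist force:** about zero at the end.

**One reading disagreed:** in the first press the wrist force read only 0.4 N part of the way down, where about 4 N was expected. I pressed a second time, and it stopped at the same height.

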